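# Put the bearing cap back on its own half

## Task

One of the three bearing caps is the original partner of the lower housing half on the sloping stand: only its two end notches match the half's two keys. Put that cap on the half so that it sits fully home, joint face on joint face, then swing the keeper arm all the way round against its stop so that it lies along the cap's hump. Leave the other two caps, the U-block, the steel slug and the V-block where they are.

Things in the scene. Friction and masses are not known exactly. Their poses are not given: they have to be found in the camera images.
- split_base: steel lower bearing half, 140 (y) x 50 (x) mm, fixed on a grey sloping stand. Origin: centre of its flat joint face, 130 mm above the bench. Own z is square to that face and leans 25 deg from vertical towards the robot; x points up the slope. A bore, radius 18 mm, runs along x. The right cap is home when its origin and axes coincide with these; about 1.5 mm play to each key.
- wide_key (a point): foot centre of the wide key on the joint face: x = -9, y = +64 mm in the half's frame. 15 mm along x, 8 mm along y, 12 mm high, round-nosed
- narrow_key (a point): foot centre of the narrow key on the joint face: x = +12, y = -64 mm in the half's frame. 8 mm along x, 8 mm along y, 12 mm high, round-nosed
- cap_a: loose plain steel bearing cap standing on its joint face (origin: centre of underside), 140 mm long (y), 50 wide (x, grip here), 44 high over the 76 mm hump, end shoulders 26 high; half-round bore, radius 18, along x below; 0.3-0.65 kg. A notch in each end, through the shoulder, 11.5 mm deep from the end: at +y 18 mm wide at x = -9 mm, at -y 11 mm wide at x = +12 mm.
- cap_b: loose plain steel bearing cap standing on its joint face (origin: centre of underside), 140 mm long (y), 50 wide (x, grip here), 44 high over the 76 mm hump, end shoulders 26 high; half-round bore, radius 18, along x below; 0.3-0.65 kg. A notch in each end, through the shoulder, 11.5 mm deep from the end: at +y 11 mm wide at x = -12 mm, at -y 11 mm wide at x = +12 mm.
- cap_c: loose plain steel bearing cap standing on its joint face (origin: centre of underside), 140 mm long (y), 50 wide (x, grip here), 44 high over the 76 mm hump, end shoulders 26 high; half-round bore, radius 18, along x below; 0.3-0.65 kg. A notch in each end, through the shoulder, 11.5 mm deep from the end: at +y 18 mm wide at x = +9 mm, at -y 11 mm wide at x = -12 mm.
- keeper (a joint): keeper arm angle, rad: 0 = at its stop, along the half's +y over the cap's hump; starts at 1.3 to 1.8, pointing up the slope (half's +x). Dark steel bar 20 x 8 mm, turning parallel to the joint face, underside 47 mm above it (3 mm over a seated cap; one not home blocks it). Stays where left; about 1.5 N at the knob swings it.
- keeper_knob (a point): middle of the upright black knob on the arm, 18 mm in diameter, from 16 mm below this point (bar's top) to 12 mm above it along the half's z; 71 mm above the joint face, 88 mm from the pivot. At angle q it is at x = 88 sin q, y = -92 + 88 cos q mm in the half's frame.
- keeper_pivot (a point): pivot at the underside of the arm, on top of its post (18 mm thick); x = 0, y = -92, z = 47 mm in the half's frame. The post, keys and keeper alone stand above the joint face.
- u_block: pale U-shaped block, 40 x 70 mm, 34 mm high, bystander; origin at the centre of its underside
- steel_slug: standing plain steel cylinder, 33 mm across, 46 mm high, bystander; origin at the centre of its underside
- v_block: steel V-block, 36 x 48 mm, 34 mm high, bystander; origin at the centre of its underside

How it is judged:
On the way, in this order (a step that is already met when the one before it is completed fails the run):
1. the matching cap sits fully home on the lower half (x of cap_a in the frame of split_base between -0.003 and 0.003 m and y of cap_a in the frame of split_base between -0.003 and 0.003 m and z of cap_a in the frame of split_base between -0.0025 and 0.0025 m and angle between the z axis of cap_a and the z axis of split_base, either way round below 0.04 rad and angle between the x axis of cap_a and the x axis of split_base, either way round below 0.05 rad), for 0.2 s.
2. the keeper arm is swung over the seated cap (all of step 1 and value of joint keeper below 0.12 rad), for 0.2 s.
At the end, for the whole second after the job is handed in: The cap that matches both keys is home: within 3 mm along and across, 2.5 mm in height, 0.04 rad flat and 0.05 rad square of the half, at rest; the keeper is within 0.12 rad of its stop; the other caps, U-block, slug and V-block have moved under 30 mm; the robot touches nothing (all of step 2 and linear speed of cap_a below 0.02 m/s).
It fails at once if the cap with two narrow notches is moved more than 30 mm (distance of cap_b from where it was at the start of the episode above 0.03 m).
It fails at once if the mirror-image cap is moved more than 30 mm (distance of cap_c from where it was at the start of the episode above 0.03 m).
It fails at once if the U-block is moved more than 30 mm (distance of u_block from where it was at the start of the episode above 0.03 m).
It fails at once if the steel slug is moved more than 30 mm (distance of steel_slug from where it was at the start of the episode above 0.03 m).
It fails at once if the V-block is moved more than 30 mm (distance of v_block from where it was at the start of the episode above 0.03 m).
It also fails if it takes over 48 s, if anything falls off the work surface, if the arm or the gripper's body presses on something with over 40 N, if the wrist force passes 120 N, or if a joint passes its speed limit or range.

## Robot

A 7-joint arm with a two-finger parallel gripper is mounted at the origin on a cart in front of the work surface, level with it; the furniture and walls round the work are solid. World frame = base frame: x ahead of the robot, y to its left, z up, the work surface at z = 0. Lengths are in m, angles in rad, forces in N, time in s.
With the tool pointing down it reaches from about 0.4 to 0.85 m from the base axis. Payload 10.4 kg.
Tool frame: the origin (TCP) lies at the very end of the fingers, on their centre line; the grasp point (between the pads) lies 19 mm behind it (r.pinch_z is the distance from the TCP to the grasp point, in m); z points along the fingers, y is the line along which they close (so a half turn about z gives the same grasp; the last joint's range is limited). The gripper opens to 87 mm and grips with 3 to 60 N. Pads are 19 mm wide; open, the fingers measure 117 mm over their backs; the gripper's body (75 mm by 190 mm) begins 51 mm behind the grasp point.
Start: joints at [-1.225, 0.332, -0.065, 1.46, 0.022, 1.35, -0.088], TCP at [0.225, 0.583, 0.196] pointing down, gripper open.
Joint ranges: [-2.6, 2.6], [-0.5, 2.12], [-1.47, 1.34], [0.16, 2.42], [-1.27, 4.41], [0.06, 2.06], [-2.6, 2.6]. Speed limits (rad/s): [2.22, 2.22, 2.79, 2.79, 3.14, 3.14, 3.14].

## Interface

Orientations are given as a unit quaternion [x, y, z, w].
In Python, from bench import r, camera gives the robot as it stands. The module is installed in compiled form; this text tells all that it offers.
- The arm moves only by the shell command python3 -m pendant 'ROWS' [FORCE]. ROWS is JSON, a list of rows, each an object with "dp": the shift along the tool's x, y, z as a fraction of full scale, a list of three; "rotation": the turn, a rotation vector about the tool's x, y, z as a fraction of full scale, a list of three; "jaw": the opening, from 0 (shut) to 1 (fully open). A call has 1 to 8 rows; each row is the pose to reach, as a shift and turn from the pose commanded when the call began, along the tool's axes at that moment, turning the shorter way round; what a row does not reach only later rows make up. Full scale, the value 1, is 0.15 m for a shift and 2 pi rad for a turn. A row lasts 1/8 s, in which the tool goes at most 62.5 mm and 10.7 degrees, less where a joint would pass 70% of its speed; a pose out of reach is approached as far as the arm can. A call with a number of a shift or a turn outside -1 to 1 is refused whole. A call with a gripper value outside its range is refused whole. The fingers move at their own pace and stop on an object; FORCE is the grip in N (left out, the last holds). Time passes only in rows, so rows that repeat a pose let the fingers close. It gives the time, the measured TCP pose, the force, the opening and the grip force at its end, in the units of the state.
- r.read_state(): the state, without advancing time (a new reading comes with each control period).
- camera(name): name is "scene" or "top" or "wrist"; returns a dict with "image" (420x560x3 uint8, red, green, blue), "z_map" (420x560 float32, m along the optical axis (not along the pixel's ray), 0 where there is no reading), "mtx" (3x3 intrinsics, pixels), "T" (4x4, takes a point from camera to world coordinates). Camera axes: x right, y down, z forward; pixel columns grow to the right and rows downward; lengths in m; the calibration is good to about 2 mm. A picture is of the moment at which its call begins.
- r.close_job(): hands the job in; it is judged then, once.
The state is a dict: "time": time; "joint_positions": joint angles; "joint_vel": joint speeds; "joint_torque": joint torques, N m; "ee_pos": TCP position; "eef_rot": TCP orientation; "ft_force": force on the tool from outside, world axes, zero at the start; "torque": the same for the moment, N m; "width": finger opening in m; "grip_force": force on a finger pad.
Only numpy, scipy, OpenCV 4.12 (cv2) and the standard library are available. Lean on these libraries where they do the work, as an engineer would, in place of code of your own. Each camera call takes 0.05 s, during which the arm holds its last target. There are 200 camera calls.

## Working session

There is one attempt and no reset: what is moved stays moved. The work goes in short steps, Python scripts to look and compute and a shell command to move; the robot and the scene stay as the last step left them, time stands still between calls to the robot, and variables do not carry over. Pictures are saved under pics/ and viewed, at most 10 in all, crops included, and the job is handed in when it is done.

```bash
mkdir -p pics
python3 - <<'E'
from bench import r,camera
import cv2,numpy as np
for n in("top","scene"):
    c=camera(n); cv2.imwrite(f"pics/{n}0.png",c["image"][:,:,::-1]); np.savez(f"{n}0.npz",**c)
    print(n,c["mtx"].round(1).tolist(),c["T"].round(3).tolist())
s=r.read_state();print(s["time"],s["ee_pos"],s["eef_rot"],s["width"])
E
```

```text
top [[484.9, 0.0, 285.4], [0.0, 484.9, 209.7], [0.0, 0.0, 1.0]] [[-0.005, -0.983, 0.182, 0.315], [-1.0, 0.01, 0.023, -0.072], [-0.024, -0.182, -0.983, 1.437], [0.0, 0.0, 0.0, 1.0]]
scene [[423.7, 0.0, 285.9], [0.0, 423.7, 213.0], [0.0, 0.0, 1.0]] [[0.706, -0.378, 0.598, -0.046], [-0.707, -0.351, 0.613, -0.645], [-0.022, -0.856, -0.516, 0.659], [0.0, 0.0, 0.0, 1.0]]
0.1 [0.22519913 0.58262455 0.19493323] [ 1.83366285e-01  9.83044459e-01 -6.24641371e-04 -8.50742931e-05] 0.08693531781158706
```

View pics/top0.png

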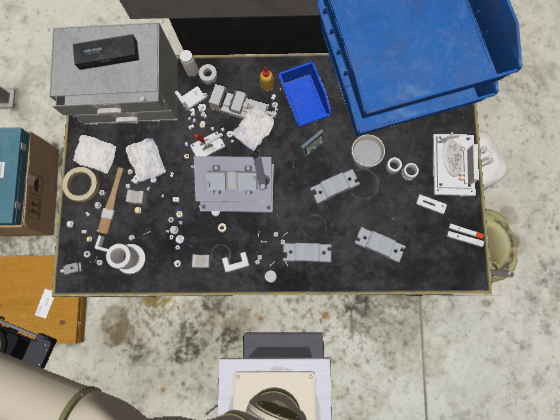

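View pics/scene0.png

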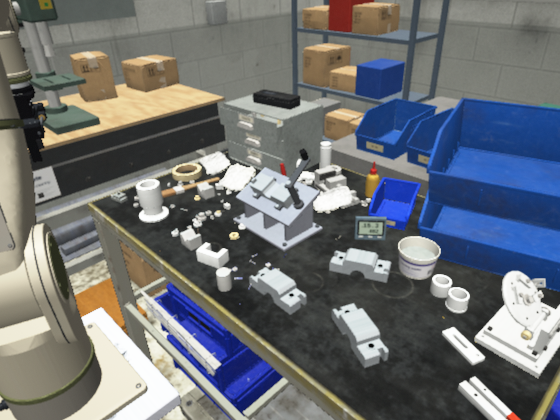

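Run:
```python
import cv2
t=cv2.imread("pics/top0.png")
c=t[140:275,185:415]; cv2.imwrite("pics/crop.png",cv2.resize(c,None,fx=3.45,fy=3.45,interpolation=cv2.INTER_CUBIC))
```

```text
(no output)
```

View pics/crop.png

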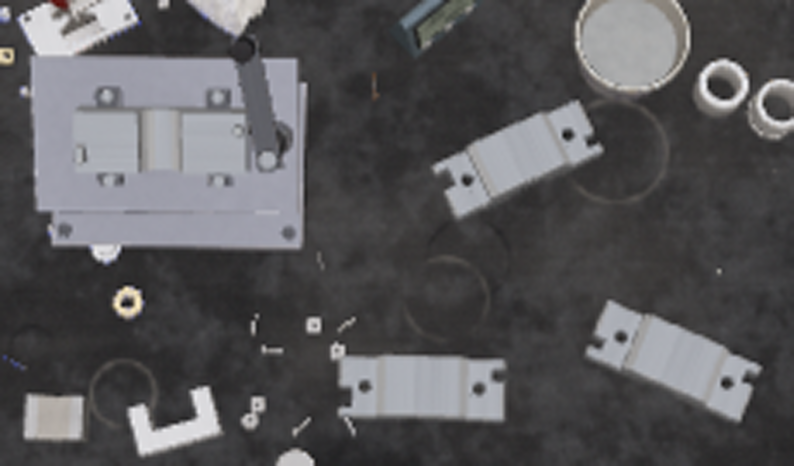

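Run:
```python
import cv2,numpy as np
t=cv2.imread("pics/top0.png"); s=cv2.imread("pics/scene0.png")
f=lambda i,x,y:cv2.resize(i[y:y+56,x:x+66],None,fx=6,fy=5.2*6/5.2,interpolation=cv2.INTER_CUBIC)
a=np.hstack([f(t,274,225),f(t,350,217)]);b=np.hstack([f(s,244,258),cv2.resize(s[300:366,325:391],(396,336),interpolation=cv2.INTER_CUBIC)])
o=np.vstack([a,b]); cv2.imwrite("pics/z.png",cv2.resize(o,(700,594)))
```

```text
(no output)
```

View pics/z.png

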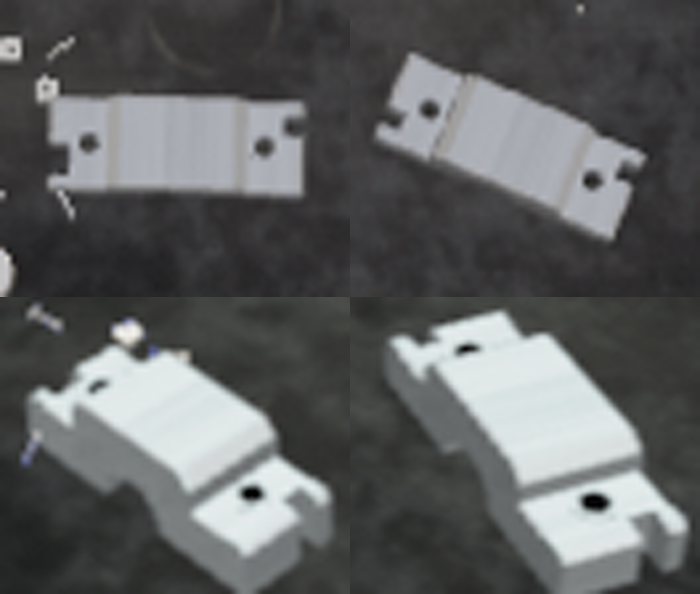

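```bash
cat > h.py <<'E'
import numpy as np,cv2
from scipy.spatial.transform import Rotation as R
def cloud(c):
    z=c["z_map"];v,u=np.indices(z.shape);K=c["mtx"]
    p=np.stack([(u-K[0,2])/K[0,0]*z,(v-K[1,2])/K[1,1]*z,z],-1)@c["T"][:3,:3].T+c["T"][:3,3]
    p[z<=0]=np.nan; return p
def rect(q):  # min-area rectangle of 2D points, mm, long-axis angle
    (cx,cy),(w,h),a=cv2.minAreaRect((q*1000).astype(np.float32))
    if w<h: w,h,a=h,w,a+90
    return round(cx,1),round(cy,1),round(w,1),round(h,1),round((a+90)%180-90,2)
def moves(s,P,Rt):
    """pendant numbers from commanded pose (approx measured) to P,Rt"""
    R0=R.from_quat(s["eef_rot"]);d=R0.inv().apply(np.array(P)-s["ee_pos"])/.15
    return d.round(4),((R0.inv()*Rt).as_rotvec()/(2*np.pi)).round(4)
E
python3 - <<'E'
from h import *
for n in("top","scene"):
    p=cloud(np.load(n+"0.npz")); 
    def m(x0,x1,y0,y1,z0,z1): 
        return (p[...,0]>x0)&(p[...,0]<x1)&(p[...,1]>y0)&(p[...,1]<y1)&(p[...,2]>z0)&(p[...,2]<z1)
    b=p[m(.3,.7,-.4,.3,-.02,.012)];print(n,"bench",np.median(b[:,2]))
    # cap a location
    if n=="top": u=p[252,307];f=p[182,215];print(u,f,p[182,247],p[186,335])
    x,y=u[:2]
    for lo,hi in((.038,.05),(.022,.03),(.012,.05)):
        k=p[m(x-.06,x+.06,y-.09,y+.09,lo,hi)];print(lo,len(k),rect(k[:,:2]),k.mean(0).round(4),np.median(k[:,2]).round(4))
    # half face: points near expected plane
    nn=np.array([-np.sin(np.radians(25)),0,np.cos(np.radians(25))])
    k=p[m(f[0]-.06,f[0]+.06,f[1]-.14,f[1]+.05,.09,.2)]
    d=(k-f)@nn; k=k[abs(d)<.006]
    for i in range(4):
        c=k.mean(0);w=np.linalg.svd(k-c)[2][2];w*=np.sign(w[2]);k=k[abs((k-c)@w)<.003]
    print("face",len(k),c.round(4),w.round(4),"tilt",np.degrees(np.arccos(w[2])),"yaw",np.degrees(np.arctan2(-w[1],-w[0])))
    ex=np.array([0,0,1])-w[2]*w;ex/=np.linalg.norm(ex);ey=np.cross(w,ex)
    q=np.c_[(k-c)@ex,(k-c)@ey];print(rect(q), ((k-c)@w).std())
    rc=rect(q);print("centre",c+ex*rc[0]/1e3+ey*rc[1]/1e3,"ex",ex)
E
```

```text
top bench -0.00023231921729194305
[ 0.44783043 -0.10055348  0.04522226] [0.63538704 0.15347331 0.13499393] [0.63570477 0.06514279 0.12956952] [ 0.64222023 -0.18572584  0.04159371]
0.038 426 (449.8, -100.8, 75.1, 49.7, 89.55) [ 0.45   -0.1003  0.0436] 0.0436
0.022 272 (450.0, -99.4, 137.5, 49.7, 88.19) [ 0.4493 -0.1003  0.026 ] 0.0261
0.012 816 (450.3, -99.3, 137.9, 50.6, 87.99) [ 0.4495 -0.1004  0.0356] 0.0387
face 276 [0.6387 0.101  0.1319] [-0.4199  0.0016  0.9076] tilt 24.828570950219024 yaw -0.2219323569674134
(0.2, 8.5, 139.7, 49.5, 88.05) 0.0012451559789276934
centre [0.63887962 0.10951928 0.13201392] ex [ 0.90756139 -0.00351541  0.4199047 ]
scene bench -0.0019228213715629106
0.038 469 (449.1, -100.0, 70.0, 50.4, 89.07) [ 0.448  -0.1014  0.0418] 0.0419
0.022 400 (449.9, -98.9, 138.6, 52.3, 88.4) [ 0.4448 -0.1156  0.0248] 0.0245
0.012 1210 (449.6, -99.0, 139.6, 53.0, 88.33) [ 0.4434 -0.1112  0.0311] 0.0292
face 47 [0.6304 0.0824 0.1273] [-0.4063 -0.0161  0.9136] tilt 23.99439470092632 yaw 2.2658966568466696
(5.8, 16.7, 163.4, 42.2, 81.22) 0.0007271874234458746
centre [0.63502692 0.0993079  0.12960975] ex [0.91287092 0.03612046 0.40664727]
```

```bash
python3 -m pendant '[{"dp":[-1,-0.67,-0.4],"rotation":[0,0,0.192],"jaw":1},{"dp":[-1,-0.67,-0.4],"rotation":[0,0,0.192],"jaw":1},{"dp":[-1,-0.67,-0.4],"rotation":[0,0,0.192],"jaw":1},{"dp":[-1,-0.67,-0.4],"rotation":[0,0,0.192],"jaw":1},{"dp":[-1,-0.67,-0.4],"rotation":[0,0,0.192],"jaw":1},{"dp":[-1,-0.67,-0.4],"rotation":[0,0,0.192],"jaw":1},{"dp":[-1,-0.67,-0.4],"rotation":[0,0,0.192],"jaw":1}]'
cat >> h.py <<'E'
def half(yaw,tilt=25):  # half's axes as columns
    return R.from_euler("z",yaw,degrees=True)*R.from_euler("y",-tilt,degrees=True)
def tool(H): return H*R.from_matrix([[0,1,0],[1,0,0],[0,0,-1]])  # tool y=half x, tool x=half y, z=-half z
E
cat > go.py <<'E'
from h import *;from bench import r;import sys
P=[float(a) for a in sys.argv[1:4]];yaw,tilt=map(float,sys.argv[4:6])
print(*moves(r.read_state(),P,tool(half(yaw,tilt))))
E
python3 go.py .553 .1095 .311 -1 25
```

```text
time: 0.98
ee_pos: [0.3289, 0.435, 0.2553]
eef_rot: [0.71, 0.704, -0.0, 0.0]
ft_force: [-0.2, -0.0, -0.3]
width: 0.0865
grip_force: 0.0
[-2.157   1.5129 -0.3708] [-0.0695 -0.0002  0.0014]
```

```bash
python3 -m pendant '[{"dp":[-1,0.7,-0.4],"rotation":[0,0,0],"jaw":1},{"dp":[-1,0.7,-0.4],"rotation":[0,0,0],"jaw":1},{"dp":[-1,0.7,-0.4],"rotation":[0,0,0],"jaw":1},{"dp":[-1,0.7,-0.4],"rotation":[0,0,0],"jaw":1}]'
python3 -m pendant '[{"dp":[-1,0.7,0],"rotation":[-0.0695,0,0],"jaw":1},{"dp":[-1,0.7,0],"rotation":[-0.0695,0,0],"jaw":1},{"dp":[-1,0.7,0],"rotation":[-0.0695,0,0],"jaw":1},{"dp":[-1,0.7,0],"rotation":[-0.0695,0,0],"jaw":1}]'
python3 go.py .553 .1095 .311 -1 25
```

```text
time: 1.48
ee_pos: [0.4364, 0.2805, 0.3172]
eef_rot: [0.711, 0.703, 0.001, 0.001]
ft_force: [0.2, 1.0, 0.5]
width: 0.0867
grip_force: 0.0
time: 1.98
ee_pos: [0.5379, 0.1309, 0.3152]
eef_rot: [0.693, 0.687, 0.153, 0.154]
ft_force: [-1.3, 0.1, 0.6]
width: 0.087
grip_force: 0.0
[-0.1419  0.0807  0.0682] [ 0.0001 -0.0007  0.0012]
```

```bash
python3 -m pendant '[{"dp":[-0.14,0.08,0.07],"rotation":[0,0,0],"jaw":1},{"dp":[-0.14,0.08,0.07],"rotation":[0,0,0],"jaw":1},{"dp":[-0.14,0.08,0.07],"rotation":[0,0,0],"jaw":1}]'
python3 - <<'E'
from bench import r,camera
import cv2,numpy as np
c=camera("wrist");cv2.imwrite("pics/w1.png",c["image"][:,:,::-1]);np.savez("w1.npz",**c)
s=r.read_state();print(s["ee_pos"],s["eef_rot"],c["T"].round(3).tolist(),c["mtx"][0])
E
```

```text
time: 2.35
ee_pos: [0.5524, 0.1148, 0.3109]
eef_rot: [0.691, 0.689, 0.153, 0.153]
ft_force: [-0.6, -0.2, 1.6]
width: 0.0869
grip_force: 0.0
[0.55237729 0.11479627 0.31104471] [0.69123488 0.68947652 0.15277347 0.15322119] [[0.906, -0.118, 0.406, 0.474], [-0.002, -0.962, -0.274, 0.19], [0.422, 0.247, -0.872, 0.483], [0.0, 0.0, 0.0, 1.0]] [363.58004313   0.         278.63643861]
```

View pics/w1.png

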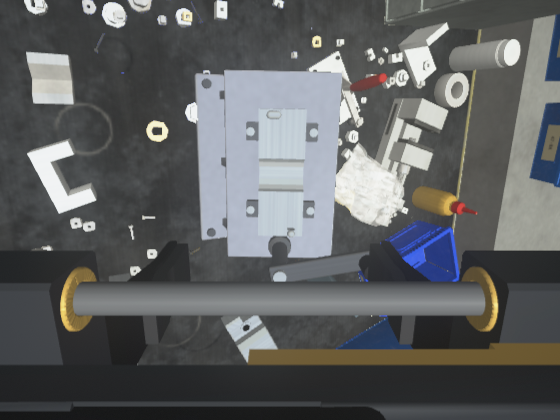

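Run:
```python
from h import *
c=np.load("w1.npz");p=cloud(c);f=p[145,285];print(f,p[220,285])
sub=p[95:250,245:320].reshape(-1,3);sub=sub[~np.isnan(sub[:,0])]
n0=half(0).as_matrix()[:,2];k=sub[abs((sub-f)@n0)<.007]
for i in range(5):
    c0=k.mean(0);w=np.linalg.svd(k-c0)[2][2];w*=np.sign(w[2]);k=k[abs((k-c0)@w)<.0025]
print(len(k),c0,w,"tilt",np.degrees(np.arccos(w[2])),"yaw",np.degrees(np.arctan2(-w[1],-w[0])),((k-c0)@w).std())
ex=np.array([0,0,1])-w[2]*w;ex/=np.linalg.norm(ex);ey=np.cross(w,ex)
q=np.c_[(k-c0)@ex,(k-c0)@ey];rc=rect(q);print(rc,"centre",c0+ex*rc[0]/1e3+ey*rc[1]/1e3)
# edges as line fits along long sides
qq=q*1000;
for sgn in(1,-1):
    xs=[];
    for y in np.arange(-65,66,4.):
        b=qq[(abs(qq[:,1]-rc[1]-y)<2)]
        if len(b)>5 and abs(y)>22: xs.append((y,b[:,0].max() if sgn>0 else b[:,0].min()))
    xs=np.array(xs);a=np.polyfit(xs[:,0],xs[:,1],1);print("side",sgn,a,np.degrees(np.arctan(a[0])),"horizontal yaw from it")
# keys: points above face
h=(sub-c0)@w;kk=sub[(h>.008)&(h<.016)];Q=np.c_[(kk-c0)@ex,(kk-c0)@ey]*1000-[rc[0],rc[1]]
for s in(1,-1):
    g=Q[(Q[:,1]*s>55)&(Q[:,1]*s<70)&(abs(Q[:,0])<25)];print("key",s,len(g),g.mean(0),g.min(0),g.max(0))
# keeper knob
P=p.reshape(-1,3);o=c0+ex*rc[0]/1e3+ey*rc[1]/1e3;L=(P-o)@np.c_[ex,ey,w]*1000
g=L[(L[:,2]>78)&(L[:,2]<88)&(abs(L[:,0]-60)<70)&(L[:,1]<0)&(L[:,1]>-130)];print("knob top",len(g),g.mean(0) if len(g) else 0)
p=cloud(np.load("top0.npz")).reshape(-1,3);L=(p-o)@np.c_[ex,ey,w]*1000
g=L[(L[:,2]>72)&(L[:,2]<90)&(abs(L[:,0]-60)<70)&(L[:,1]<0)&(L[:,1]>-130)];print("knob top",len(g),g.mean(0))
```

```text
[0.64514745 0.14560914 0.13075235] [0.64518075 0.06135929 0.13114977]
4224 [0.64039721 0.11671003 0.13042527] [-0.42152116  0.00993666  0.90676412] tilt 24.938061226791774 yaw -1.3504026351628373 0.0007876141562087426
(-0.0, -11.7, 157.7, 50.1, 90.0) centre [0.64012148 0.10501328 0.13042527]
side 1 [1.06320111e-03 2.44511408e+01] 0.060916913626962985 horizontal yaw from it
side -1 [-1.17195238e-03 -2.47292357e+01] -0.0671478941478879 horizontal yaw from it
key 1 16 [-9.71734406 69.46566103] [-15.42429564  68.80541164] [-4.17423816 69.990539  ]
key -1 19 [ 11.3959922  -56.59493279] [  8.14188992 -58.49535644] [ 14.85826074 -55.19825016]
knob top 62 [ 79.20786349 -64.89906213  81.90356294]
knob top 40 [ 85.66602395 -70.29619236  82.13184438]
```

Run:
```python
from h import *
p=cloud(np.load("w1.npz")).reshape(-1,3)
o=np.array([.64012,.10501,.13043])
H=half(-1.35,24.94).as_matrix();L=(p-o)@H*1000;L=L[~np.isnan(L[:,0])]
F=L[(abs(L[:,2])<2.5)&(abs(L[:,0])<26)]
for x0 in range(-22,23,4):
    b=F[abs(F[:,0]-x0)<2];y=np.sort(b[:,1]);g=y[np.searchsorted(y,-75):]
    y=y[y>-66.5];print(x0,y.max().round(1),y[:6].round(1))
print("x edges",np.percentile(F[(F[:,1]>-40)&(F[:,1]<60)][:,0],[0.1,99.9]))
for s,(lo,hi) in((1,(55,85)),(-1,(-70,-45))):
    for a in(3,8):
        g=L[(L[:,2]>a)&(L[:,2]<15)&(L[:,1]>lo)&(L[:,1]<hi)&(abs(L[:,0])<25)];print("key",s,len(g),g.mean(0).round(1),g.min(0).round(1),g.max(0).round(1))
g=L[(L[:,2]>40)&(L[:,2]<95)&(L[:,0]>-30)&(L[:,0]<120)&(L[:,1]<0)&(L[:,1]>-130)]
for a in((44,52),(52,58),(58,76),(77,90)):
    q=g[(g[:,2]>a[0])&(g[:,2]<a[1])];print(a,len(q),q.mean(0).round(1),q.min(0).round(1),q.max(0).round(1))
```

```text
-22 78.5 [-60.5 -60.3 -60.1 -59.7 -59.3 -59.1]
-18 78.6 [-60.3 -60.1 -59.7 -59.2 -58.7 -58.7]
-14 78.6 [-61.2 -60.3 -60.2 -60.1 -60.1 -59.1]
-10 78.7 [-61.6 -61.1 -60.8 -60.2 -60.  -60. ]
-6 78.8 [-61.2 -61.1 -60.7 -60.5 -60.2 -59.9]
-2 78.8 [-61.3 -60.8 -60.6 -59.7 -59.7 -59.6]
2 77.9 [-61.4 -61.2 -60.8 -60.7 -59.9 -59.9]
6 78.0 [-61.  -60.9 -60.9 -59.7 -59.7 -59.4]
10 78.1 [-51.6 -51.  -50.9 -50.8 -50.7 -50.2]
14 78.2 [-51.7 -51.5 -51.1 -51.  -50.9 -50.5]
18 78.2 [-61.2 -60.7 -60.6 -60.6 -59.6 -59.4]
22 78.3 [-60.7 -60.5 -60.4 -59.9 -59.2 -58.6]
x edges [-25.03333752  24.92330841]
key 1 125 [-9.2 72.8 10.4] [-16.6  68.8   5.7] [-2.1 76.8 13.2]
key 1 109 [-9.1 72.8 10.9] [-16.5  68.8   8.2] [-2.2 76.8 13.2]
key -1 63 [ 11.6 -54.    9.2] [  8.1 -59.2   3. ] [ 15.9 -50.9  12.8]
key -1 44 [ 11.8 -54.5  10.4] [  8.1 -58.5   8.2] [ 15.8 -51.2  12.8]
(44, 52) 129 [ 37.3 -65.7  50.2] [-10.6 -75.9  44. ] [ 89.4 -54.7  52. ]
(52, 58) 1571 [ 40.2 -73.3  54.9] [-10.5 -89.8  52. ] [ 89.  -55.1  57.8]
(58, 76) 224 [ 35.  -72.5  63.7] [ -6.3 -87.   58.3] [ 85.7 -57.   75.7]
(77, 90) 68 [ 79.2 -64.6  81.5] [ 77.1 -72.2  77.3] [ 81.8 -58.1  84.4]
```

```bash
cat >> h.py <<'E'
def meas_half(c,o,yaw=-1.35,tilt=24.94):
    p=cloud(c).reshape(-1,3);L=(p-np.array(o))@half(yaw,tilt).as_matrix()*1000;L=L[~np.isnan(L[:,0])]
    F=L[(abs(L[:,2])<3.5)&(abs(L[:,0])<28)&(L[:,1]>-74)&(L[:,1]<74)];z=np.median(F[:,2])
    x=[np.median([f(F[abs(F[:,1]-y)<3][:,0]) for y in(-55,-45,-35,-28,28,35,45,55)]) for f in(np.min,np.max)]
    y=[np.median([f(F[abs(F[:,0]-x)<2.5][:,1]) for x in(-22,-17,0,3,20)]) for f in(np.min,np.max)]
    print("face edges x",np.round(x,1),"y",np.round(y,1),"z",z.round(2))
    for s,x0 in((1,-9),(-1,12)):
        g=L[(L[:,2]>6)&(L[:,2]<16)&(abs(L[:,1]-64*s)<9)&(abs(L[:,0]-x0)<12)];
        if len(g):print("key",s,len(g),(g.min(0)/2+g.max(0)/2)[:2].round(1),np.ptp(g,axis=0).round(1))
E
python3 - <<'E'
from h import *
from bench import r,camera
s=r.read_state();print(s["ee_pos"],s["joint_vel"].round(4) if hasattr(s["joint_vel"],'round') else s["joint_vel"])
o=[.6403,.1137,.1304]
meas_half(np.load("w1.npz"),o);c=camera("wrist");np.savez("w2.npz",**c);meas_half(c,o);meas_half(np.load("top0.npz"),[.6389,.1095,.1304])
meas_half(np.load("scene0.npz"),[.6389,.1095,.1304])
E
```

```text
[0.55237729 0.11479627 0.31104471] [ 0.0017 -0.0034  0.0019  0.0009  0.0043 -0.0014  0.0052]
face edges x [-24.7  24.5] y [-69.9  69.6] z 0.03
key 1 124 [-9.3 64.1] [14.4  8.   7. ]
key -1 58 [ 12.  -63.7] [7.8 8.3 6.5]
face edges x [-24.7  24.5] y [-69.6  69.6] z 0.03
key 1 123 [-9.2 64.1] [14.4  8.   6.4]
key -1 55 [ 11.7 -63.7] [6.9 8.4 7. ]
face edges x [-23.5  23.8] y [-69.5  69.9] z -0.38
key 1 18 [-9.  63.1] [15.   5.6  7.9]
key -1 9 [ 12.2 -65. ] [9.  5.6 6.9]
face edges x [-26.2  19.3] y [-66.1  68.5] z -1.82
key 1 12 [-11.2  64.1] [13.6  8.   5.5]
```

```bash
python3 go.py .4495 -.1 .2 -1.4 0
```

```text
[-1.4327 -0.9318  0.383 ] [ 0.0694 -0.0007  0.0034]
```

```bash
python3 -m pendant '[{"dp":[-0.95,-0.93,0.2],"rotation":[0.0694,0,0.0034],"jaw":1},{"dp":[-0.95,-0.93,0.2],"rotation":[0.0694,0,0.0034],"jaw":1},{"dp":[-0.95,-0.93,0.2],"rotation":[0.0694,0,0.0034],"jaw":1},{"dp":[-0.95,-0.93,0.2],"rotation":[0.0694,0,0.0034],"jaw":1},{"dp":[-0.95,-0.93,0.2],"rotation":[0.0694,0,0.0034],"jaw":1},{"dp":[-0.95,-0.93,0.2],"rotation":[0.0694,0,0.0034],"jaw":1}]'; python3 go.py .4495 -.1 .2 -1.4 0
```

```text
time: 3.2
ee_pos: [0.4394, -0.0272, 0.2258]
eef_rot: [0.715, 0.699, 0.003, -0.001]
ft_force: [-0.0, 0.2, 0.2]
width: 0.0875
grip_force: 0.0
[-0.4848  0.0781  0.1697] [ 0.0004 -0.0008  0.0003]
```

```bash
python3 -m pendant '[{"dp":[-0.48,0.08,0.17],"rotation":[0,0,0],"jaw":1},{"dp":[-0.48,0.08,0.17],"rotation":[0,0,0],"jaw":1},{"dp":[-0.48,0.08,0.17],"rotation":[0,0,0],"jaw":1},{"dp":[-0.48,0.08,0.17],"rotation":[0,0,0],"jaw":1}]'
python3 - <<'E'
from h import *
from bench import r,camera
s=r.read_state();print(s["ee_pos"],R.from_quat(s["eef_rot"]).as_matrix().round(4).tolist())
c=camera("wrist");np.savez("w3.npz",**c);cv2.imwrite("pics/w3.png",c["image"][:,:,::-1])
for c in(c,np.load("top0.npz")):
    p=cloud(c).reshape(-1,3);p=p[(abs(p[:,0]-.4495)<.06)&(abs(p[:,1]+.1)<.1)]
    for lo,hi in((.039,.05),(.022,.032)):
        k=p[(p[:,2]>lo)&(p[:,2]<hi)];print(len(k),rect(k[:,:2]),np.median(k[:,2]),k.max(0),k.min(0))
E
```

```text
time: 3.7
ee_pos: [0.4494, -0.0993, 0.1997]
eef_rot: [0.715, 0.699, 0.002, -0.001]
ft_force: [-0.6, 0.2, -1.1]
width: 0.0868
grip_force: 0.0
[ 0.44937356 -0.09932508  0.19966213] [[0.0227, 0.9997, 0.0014], [0.9997, -0.0227, 0.0047], [0.0047, 0.0013, -1.0]]
3781 (442.1, -63.7, 150.9, 67.8, -73.96) 0.044126086630786654 [ 4.77484641e-01 -1.33978506e-04  4.77969988e-02] [ 0.38952056 -0.13335314  0.03902737]
2590 (448.2, -80.0, 178.3, 81.7, -77.67) 0.026308728235205248 [ 4.78779235e-01 -5.84951560e-05  3.16931174e-02] [ 0.39010445 -0.16600838  0.02208834]
403 (441.6, -68.0, 151.4, 64.5, -75.41) 0.04383648899727244 [ 0.47461825 -0.00290038  0.04985562] [ 0.39132308 -0.13851771  0.03900771]
297 (449.8, -99.4, 137.5, 50.1, 88.15) 0.026256966323344066 [ 0.47669944 -0.03092814  0.03194712] [ 0.42267974 -0.16829816  0.02201096]
```

View pics/w3.png

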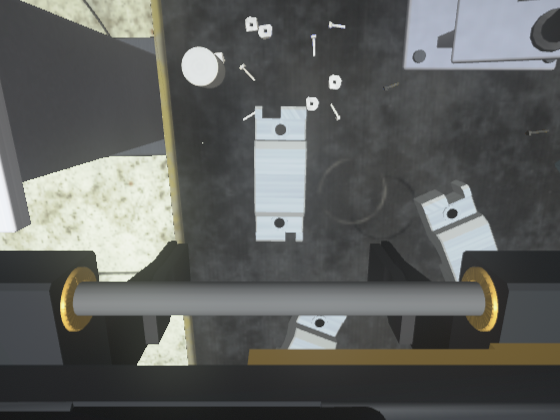

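Run:
```python
from h import *
for n in("w3","top0"):
    p=cloud(np.load(n+".npz")).reshape(-1,3);p=p[(abs(p[:,0]-.4495)<.035)&(abs(p[:,1]+.1)<.074)]
    for lo,hi in((.0415,.05),(.024,.030)):
        k=p[(p[:,2]>lo)&(p[:,2]<hi)];print(n,len(k),rect(k[:,:2]),np.median(k[:,2]))
    k=p[(p[:,2]>.024)]
    a=R.from_euler("z",-1.4,degrees=True).as_matrix()[:2,:2];q=(k[:,:2]-[.4495,-.1])@a*1000
    for y in range(-65,70,10):
        b=q[abs(q[:,1]-y)<5];print(y,b[:,0].min().round(1),b[:,0].max().round(1),end=" | ")
    print([ (f(q[abs(q[:,0]-x)<3][:,1])).round(1) for x in(-20,3,20) for f in(np.min,np.max)])
```

```text
w3 3511 (451.7, -95.6, 69.4, 49.9, 87.67) 0.044178756720817336
w3 2513 (451.6, -96.2, 139.1, 49.6, 87.98) 0.02632960763662351
-65 -23.0 26.2 | -55 -22.8 26.1 | -45 -22.7 25.9 | -35 -22.8 25.8 | -25 -23.4 26.5 | -15 -23.2 26.2 | -5 -23.0 26.9 | 5 -22.9 26.8 | 15 -22.7 26.6 | 25 -35.7 34.4 | 35 -35.8 34.2 | 45 -22.6 27.2 | 55 -22.2 27.0 | 65 -21.9 27.6 | [np.float64(-65.5), np.float64(73.1), np.float64(-65.4), np.float64(73.1), np.float64(-65.4), np.float64(73.2)]
top0 328 (449.6, -99.2, 71.9, 49.2, 89.03) 0.044561028114786794
top0 219 (450.3, -99.4, 137.1, 49.7, 88.53) 0.02646761315016133
-65 -25.2 24.7 | -55 -22.6 24.6 | -45 -22.5 24.4 | -35 -23.8 24.8 | -25 -24.6 25.4 | -15 -24.9 25.4 | -5 -24.5 25.0 | 5 -24.0 24.3 | 15 -24.3 24.6 | 25 -23.9 24.5 | 35 -24.0 24.8 | 45 -24.0 25.7 | 55 -24.0 25.7 | 65 -21.3 25.7 | [np.float64(-67.7), np.float64(68.6), np.float64(-67.7), np.float64(66.1), np.float64(-67.6), np.float64(66.5)]
```

```bash
python3 go.py .4507 -.0982 .014 -1.95 0
```

```text
[0.0021 0.0075 1.2376] [ 0.0002 -0.0008  0.0018]
```

```bash
python3 -m pendant '[{"dp":[0.002,0.008,0.4],"rotation":[0,-0.0008,0.0018],"jaw":1},{"dp":[0.002,0.008,0.8],"rotation":[0,-0.0008,0.0018],"jaw":1},{"dp":[0.002,0.008,1],"rotation":[0,-0.0008,0.0018],"jaw":1},{"dp":[0.002,0.008,1],"rotation":[0,-0.0008,0.0018],"jaw":1},{"dp":[0.002,0.008,1],"rotation":[0,-0.0008,0.0018],"jaw":1}]'; python3 go.py .4507 -.0982 .014 -1.95 0
```

```text
time: 4.38
ee_pos: [0.4512, -0.0996, 0.0506]
eef_rot: [0.72, 0.694, 0.001, 0.001]
ft_force: [-0.4, 0.5, 0.5]
width: 0.0867
grip_force: 0.0
[ 0.0091 -0.0041  0.2438] [ 0.0004  0.     -0.0002]
```

```bash
python3 -m pendant '[{"dp":[0.009,-0.004,0.244],"rotation":[0,0,0],"jaw":1},{"dp":[0.009,-0.004,0.244],"rotation":[0,0,0],"jaw":1},{"dp":[0.009,-0.004,0.244],"rotation":[0,0,0],"jaw":0.5},{"dp":[0.009,-0.004,0.244],"rotation":[0,0,0],"jaw":0.4},{"dp":[0.009,-0.004,0.244],"rotation":[0,0,0],"jaw":0.4},{"dp":[0.009,-0.004,0.244],"rotation":[0,0,0],"jaw":0.4},{"dp":[0.009,-0.004,0.244],"rotation":[0,0,0],"jaw":0.4}]' 40; python3 go.py .4507 -.0982 .014 -1.95 0
```

```text
time: 5.25
ee_pos: [0.4499, -0.0986, 0.0128]
eef_rot: [0.72, 0.694, 0.0, 0.001]
ft_force: [0.6, 0.2, 2.8]
width: 0.0489
grip_force: 40.0
[ 0.0031  0.0051 -0.0078] [ 0.0002  0.     -0.0004]
```

```bash
python3 -m pendant '[{"dp":[0,0,-0.3],"rotation":[0,0,0],"jaw":0.4},{"dp":[0,0,-0.6],"rotation":[0,0,0],"jaw":0.4},{"dp":[0,0,-1],"rotation":[0,0,0],"jaw":0.4},{"dp":[0,0,-1],"rotation":[0,0,0],"jaw":0.4},{"dp":[0,0,-1],"rotation":[0,0,0],"jaw":0.4}]' 40
python3 - <<'E'
from h import *
from bench import r,camera
s=r.read_state();print(s["ee_pos"],s["ft_force"],s["width"])
c=camera("wrist");np.savez("w4.npz",**c);cv2.imwrite("pics/w4.png",c["image"][:,:,::-1])
t=camera("top");np.savez("top4.npz",**t);cv2.imwrite("pics/top4.png",t["image"][:,:,::-1])
RT=R.from_quat(s["eef_rot"]).as_matrix()
for c in (c,t):
    L=(cloud(c).reshape(-1,3)-s["ee_pos"])@RT*1000;L=L[~np.isnan(L[:,0])]
    L=L[(L[:,2]>-60)&(L[:,2]<25)&(abs(L[:,0])<90)&(abs(L[:,1])<45)]
    for x in range(20,80,8):
        b=L[(abs(L[:,0]-x)<4)]
        if len(b)>3:print(x,len(b),b.min(0).round(1),b.max(0).round(1),np.median(b[:,2]).round(1))
E
```

```text
time: 5.88
ee_pos: [0.4485, -0.0983, 0.1614]
eef_rot: [0.72, 0.694, -0.0, -0.0]
ft_force: [0.8, 0.1, -6.2]
width: 0.0484
grip_force: 40.0
[ 0.44853129 -0.09829033  0.16144109] [ 0.75378824  0.06432897 -6.19517538] 0.04835395645690014
20 1768 [ 16.  -24.2 -33.5] [ 24.   25.9 -28.8] -31.4
28 1839 [ 24.  -24.3 -33.4] [ 32.   25.9 -28.7] -31.4
36 2391 [ 32.  -24.2 -33.2] [ 40.   25.9 -13.1] -28.2
44 1972 [ 40.  -24.2 -26.2] [ 48.   25.8 -11. ] -13.7
52 1689 [ 48.  -24.3 -16.4] [ 56.   25.8 -10.4] -13.6
60 1653 [ 56.  -24.2 -15.6] [64.  25.6 13.3] -13.3
68 1251 [ 64.  -24.5 -15.4] [72.  25.8  9.5] -13.0
76 64 [ 72.  -23.9  -6.5] [72.1 25.6 -0.5] -4.4
60 12 [ 62.2 -22.5 -17.6] [63.5 21.5 -5.8] -12.2
68 17 [ 64.6 -26.4 -16.1] [67.5 22.4  5.5] -11.3
```

View pics/w4.png

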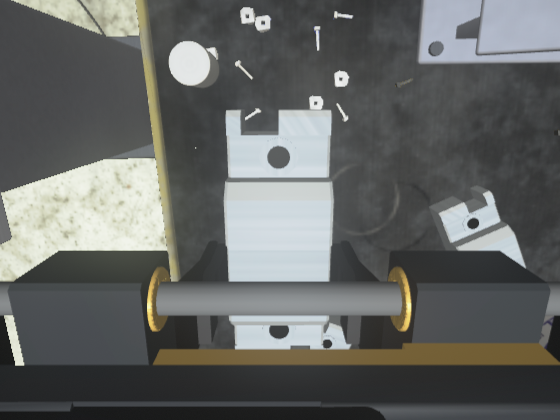

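```bash
python3 -m pendant '[{"dp":[0.4,0.1,-0.6],"rotation":[0,0,0],"jaw":0.4},{"dp":[0.7,0.1,-0.9],"rotation":[-0.02,0,0],"jaw":0.4},{"dp":[1,0.2,-0.9],"rotation":[-0.045,0,0],"jaw":0.4},{"dp":[1,0.3,-0.9],"rotation":[-0.0694,0,0],"jaw":0.4},{"dp":[1,0.3,-0.9],"rotation":[-0.0694,0,0],"jaw":0.4},{"dp":[1,0.3,-0.9],"rotation":[-0.0694,0,0],"jaw":0.4}]' 50; python3 go.py .5577 .1130 .3046 -1.35 25
```

```text
time: 6.72
ee_pos: [0.4991, 0.0485, 0.2958]
eef_rot: [0.703, 0.678, 0.148, 0.155]
ft_force: [0.3, -0.6, -4.8]
width: 0.0485
grip_force: 50.0
[0.4443 0.3649 0.1025] [-0.0007  0.0012 -0.0019]
```

```bash
python3 -m pendant '[{"dp":[0.444,0.365,0.1],"rotation":[-0.0007,0.0012,-0.0019],"jaw":0.4},{"dp":[0.444,0.365,0.1],"rotation":[-0.0007,0.0012,-0.0019],"jaw":0.4},{"dp":[0.444,0.365,0.1],"rotation":[-0.0007,0.0012,-0.0019],"jaw":0.4},{"dp":[0.444,0.365,0.1],"rotation":[-0.0007,0.0012,-0.0019],"jaw":0.4},{"dp":[0.444,0.365,0.1],"rotation":[-0.0007,0.0012,-0.0019],"jaw":0.4}]' 50; python3 go.py .6082 .1121 .1958 -1.35 25
python3 - <<'E'
from h import *
from bench import r,camera
s=r.read_state();print(s["ee_pos"])
c=camera("wrist");np.savez("w5.npz",**c);cv2.imwrite("pics/w5.png",c["image"][:,:,::-1])
RT=R.from_quat(s["eef_rot"]).as_matrix()
L=(cloud(c).reshape(-1,3)-s["ee_pos"])@RT*1000;L=L[~np.isnan(L[:,0])]
F=L[(abs(L[:,2]-167-26)<8)&(abs(L[:,1])<40)&(L[:,0]<75)&(L[:,0]>-20)];print(len(F))
for x in range(20,75,6):
    for z0,t in((-13,10),(192.8,6)):
        b=L[(abs(L[:,0]-x)<3)&(abs(L[:,2]-z0)<t)&(abs(L[:,1])<32)]
        if len(b)>4:print(x,z0,len(b),b[:,1].min().round(1),b[:,1].max().round(1),np.median(b[:,2]).round(1),b[:,0].max().round(1))
E
```

```text
time: 7.35
ee_pos: [0.5579, 0.113, 0.3068]
eef_rot: [0.698, 0.682, 0.153, 0.156]
ft_force: [-0.6, -0.7, -5.5]
width: 0.0488
grip_force: 50.0
[ 0.0011 -0.0118  0.8122] [ 0.0006 -0.0002 -0.0002]
[0.55791081 0.11297806 0.30678098]
654
38 -13 660 -24.1 26.0 -16.2 41.0
44 -13 1204 -23.9 25.5 -13.0 47.0
50 -13 1243 -24.3 25.8 -13.2 53.0
50 192.8 148 -25.5 -0.6 194.6 52.6
56 -13 1321 -23.9 25.8 -13.0 58.9
56 192.8 150 -25.3 -0.5 194.5 58.6
62 -13 1077 -24.3 25.6 -12.8 65.0
62 192.8 107 -25.3 -0.5 194.8 64.6
68 -13 903 -24.3 25.5 -12.6 70.9
68 192.8 122 -25.1 23.9 194.6 70.6
74 -13 151 -24.0 25.6 -10.5 72.1
74 192.8 98 -25.1 24.0 194.7 72.4
```

View pics/w5.png

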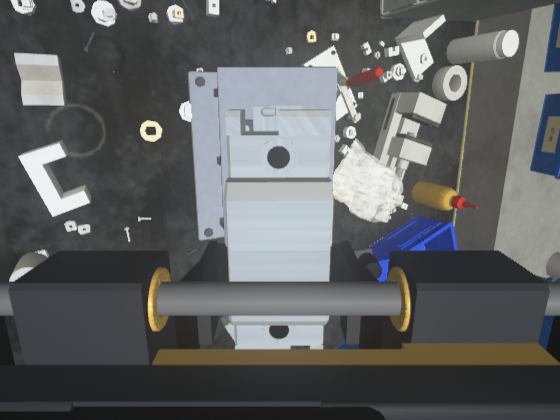

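```bash
python3 -m pendant '[{"dp":[0.001,-0.012,0.2],"rotation":[0.0006,-0.0002,-0.0002],"jaw":0.4},{"dp":[0.001,-0.012,0.4],"rotation":[0.0006,-0.0002,-0.0002],"jaw":0.4},{"dp":[0.001,-0.012,0.6],"rotation":[0.0006,-0.0002,-0.0002],"jaw":0.4},{"dp":[0.001,-0.012,0.8],"rotation":[0.0006,-0.0002,-0.0002],"jaw":0.4},{"dp":[0.001,-0.012,1],"rotation":[0.0006,-0.0002,-0.0002],"jaw":0.4},{"dp":[0.001,-0.012,1],"rotation":[0.0006,-0.0002,-0.0002],"jaw":0.4},{"dp":[0.001,-0.012,1],"rotation":[0.0006,-0.0002,-0.0002],"jaw":0.4}]' 50; python3 go.py .6335 .1115 .1414 -1.35 25
python3 - <<'E'
from h import *
from bench import r,camera
s=r.read_state()
c=camera("wrist");np.savez("w6.npz",**c);w=c["image"][:,:,::-1]
c2=camera("scene");np.savez("s6.npz",**c2);sc=c2["image"][:,:,::-1]
a=cv2.resize(w[60:260,170:400],(460,400));b=cv2.resize(sc[140:270,220:350],(340,340),interpolation=cv2.INTER_CUBIC)
o=np.zeros((400,800,3),np.uint8);o[:,:460]=a;o[:340,460:]=b;cv2.imwrite("pics/w6.png",o)
RT=R.from_quat(s["eef_rot"]).as_matrix()
L=(cloud(c).reshape(-1,3)-s["ee_pos"])@RT*1000;L=L[~np.isnan(L[:,0])]
z=13+s["ee_pos"][2]*0
for x in range(38,90,6):
    b=L[(abs(L[:,0]-x)<3)&(L[:,2]>0)&(L[:,2]<120)&(abs(L[:,1])<40)]
    if len(b)>4:print(x,len(b),np.percentile(b[:,2],[5,50,95]).round(1))
for z0,z1 in((24,36),(36,50)):
    b=L[(L[:,2]>z0)&(L[:,2]<z1)&(L[:,0]>40)&(abs(L[:,1])<40)];print(z0,len(b),b.min(0).round(1) if len(b) else'',b.max(0).round(1) if len(b) else'')
b=L[(abs(L[:,2]+13)<3)&(L[:,0]>44)&(abs(L[:,1])<40)];print("cap",b.min(0),b.max(0))
E
```

```text
time: 8.28
ee_pos: [0.6207, 0.1132, 0.1718]
eef_rot: [0.698, 0.683, 0.152, 0.155]
ft_force: [-0.0, 0.0, -4.5]
width: 0.0486
grip_force: 50.0
[-0.0093 -0.0086  0.22  ] [ 0.0003 -0.0002  0.0002]
38 70 [66.6 67.9 69.1]
44 87 [62.8 63.6 67.7]
50 94 [63.2 65.7 68.7]
56 143 [45.1 67.5 76.4]
62 424 [ 1.6 36.7 76. ]
68 479 [11.2 45.3 76. ]
74 1039 [74.5 75.8 77. ]
80 1031 [74.6 75.8 77. ]
86 1032 [74.6 75.8 77. ]
24 239 [ 61.4 -15.6  32.3] [68.5 -1.7 36. ]
36 453 [ 58.2 -20.3  36. ] [70.6  0.1 47.9]
cap [ 44.00048667 -24.5265846  -15.68326991] [ 71.77129179  25.75302678 -10.00002901]
```

View pics/w6.png

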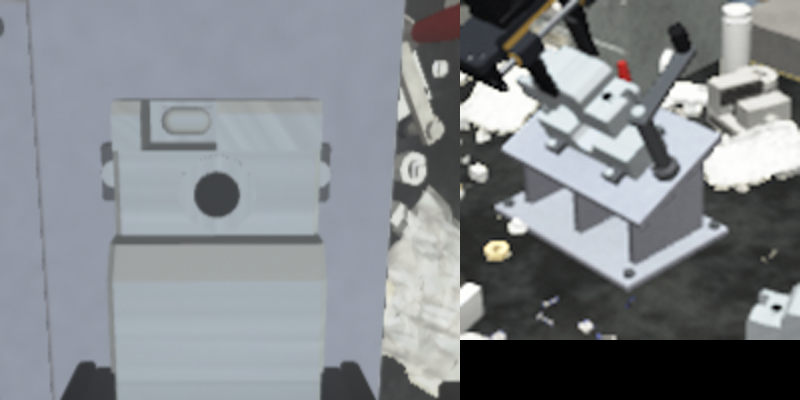

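```bash
python3 -m pendant '[{"dp":[-0.009,-0.008,0.05],"rotation":[0.0003,-0.0002,0.0002],"jaw":0.4},{"dp":[-0.009,-0.008,0.1],"rotation":[0.0003,-0.0002,0.0002],"jaw":0.4},{"dp":[-0.009,-0.008,0.1],"rotation":[0.0003,-0.0002,0.0002],"jaw":0.4},{"dp":[-0.009,-0.008,0.1],"rotation":[0.0003,-0.0002,0.0002],"jaw":0.4}]'; python3 go.py .6335 .1115 .1414 -1.35 25
python3 - <<'E'
from h import *
from bench import r,camera
s=r.read_state()
c=camera("wrist");np.savez("w7.npz",**c);cv2.imwrite("pics/w7.png",c["image"][:,:,::-1])
RT=R.from_quat(s["eef_rot"]).as_matrix()
L=(cloud(c).reshape(-1,3)-s["ee_pos"])@RT*1000;L=L[~np.isnan(L[:,0])]
for z0,z1 in((16,22),(22,40),(-16,-10)):
    b=L[(L[:,2]>z0)&(L[:,2]<z1)&(L[:,0]>50)&(abs(L[:,1])<30)];print(z0,len(b),b.min(0).round(1) if len(b) else'',b.max(0).round(1) if len(b) else'')
E
```

```text
time: 8.88
ee_pos: [0.6258, 0.1117, 0.1565]
eef_rot: [0.698, 0.682, 0.15, 0.155]
ft_force: [0.0, 1.1, -4.9]
width: 0.048
grip_force: 50.0
[1.000e-04 4.000e-03 1.131e-01] [-0.0002  0.0002  0.0001]
16 349 [ 62.9 -14.   16.1] [70.1  0.2 22. ]
22 458 [ 59.4 -22.4  22.1] [72.1 26.9 31.4]
-16 3955 [ 50.  -24.5 -15.4] [ 71.8  25.8 -10. ]
```

```bash
python3 -m pendant '[{"dp":[0.003,0.006,0.01],"rotation":[-0.0002,0.0002,0],"jaw":0.4},{"dp":[0.003,0.006,0.04],"rotation":[-0.0002,0.0002,0],"jaw":0.4},{"dp":[0.003,0.006,0.07],"rotation":[-0.0002,0.0002,0],"jaw":0.4},{"dp":[0.003,0.006,0.09],"rotation":[-0.0002,0.0002,0],"jaw":0.4},{"dp":[0.003,0.006,0.09],"rotation":[-0.0002,0.0002,0],"jaw":0.4}]'; python3 go.py .6335 .1115 .1414 -1.35 25
```

```text
time: 9.55
ee_pos: [0.6322, 0.1119, 0.1443]
eef_rot: [0.698, 0.682, 0.151, 0.155]
ft_force: [0.3, -0.8, -5.3]
width: 0.0481
grip_force: 50.0
[-0.0024 -0.0003  0.0211] [-0.     -0.      0.0001]
```

```bash
python3 -m pendant '[{"dp":[0,0,0.01],"rotation":[0,0,0],"jaw":0.4},{"dp":[0,0,0.02],"rotation":[0,0,0],"jaw":0.4},{"dp":[0,0,0.02],"rotation":[0,0,0],"jaw":0.4},{"dp":[0,0,0.02],"rotation":[0,0,0],"jaw":0.4}]'; python3 go.py .6335 .1115 .1414 -1.35 25
```

```text
time: 10.05
ee_pos: [0.6336, 0.112, 0.142]
eef_rot: [0.698, 0.682, 0.151, 0.155]
ft_force: [0.4, -0.1, -5.4]
width: 0.0486
grip_force: 50.0
[-0.0034 -0.002   0.0036] [ 0.     -0.0001  0.0001]
```

```bash
python3 -m pendant '[{"dp":[0,0,0.005],"rotation":[0,0,0],"jaw":0.4},{"dp":[0,0,0.01],"rotation":[0,0,0],"jaw":0.4},{"dp":[0,0,0.01],"rotation":[0,0,0],"jaw":0.4}]'; python3 go.py .6335 .1115 .1414 -1.35 25
```

```text
time: 10.42
ee_pos: [0.6338, 0.1121, 0.1417]
eef_rot: [0.698, 0.682, 0.152, 0.154]
ft_force: [-16.9, -2.0, 13.2]
width: 0.0485
grip_force: 50.0
[-0.004  -0.0026  0.0007] [-0.0001 -0.0002 -0.    ]
```

```bash
python3 -m pendant '[{"dp":[0,0,-0.003],"rotation":[0,0,0],"jaw":0.7},{"dp":[0,0,-0.003],"rotation":[0,0,0],"jaw":0.8},{"dp":[0,0,-0.003],"rotation":[0,0,0],"jaw":0.9},{"dp":[0,0,-0.003],"rotation":[0,0,0],"jaw":0.9}]'; python3 -m pendant '[{"dp":[0,0,-0.2],"rotation":[0,0,0],"jaw":0.9},{"dp":[0,0,-0.5],"rotation":[0,0,0],"jaw":0.9},{"dp":[0,0,-0.8],"rotation":[0,0,0],"jaw":0.9},{"dp":[0,0,-1],"rotation":[0,0,0],"jaw":0.9},{"dp":[0,0,-1],"rotation":[0,0,0],"jaw":0.9},{"dp":[0,0,-1],"rotation":[0,0,0],"jaw":0.9}]'
python3 - <<'E'
from h import *
from bench import r,camera
c=camera("wrist");np.savez("w8.npz",**c);w=c["image"][:,:,::-1];cv2.imwrite("pics/w8.png",w)
p=cloud(c).reshape(-1,3);o=np.array([.6403,.1137,.1304]);L=(p-o)@half(-1.35,24.94).as_matrix()*1000;L=L[~np.isnan(L[:,0])]
for z0,z1 in((20,32),(38,50)):
    F=L[(abs(L[:,0])<32)&(L[:,1]<76)&(L[:,1]>-60)&(L[:,2]>z0)&(L[:,2]<z1)]
    print(len(F),F.min(0).round(1),F.max(0).round(1),np.median(F,axis=0).round(1))
    a=np.linalg.lstsq(np.c_[F[:,:2],np.ones(len(F))],F[:,2],rcond=None)[0];print("slope",a)
F=L[(L[:,2]>22)&(L[:,2]<30)]
for y in(42,48,54,58,66):
    b=F[(abs(F[:,1]-y)<2)&(abs(F[:,0])<32)];print(y,b[:,0].min().round(1),b[:,0].max().round(1))
K=L[(L[:,2]>76)&(L[:,2]<90)&(L[:,0]>30)&(L[:,0]<120)&(L[:,1]<-30)&(L[:,1]>-130)];print("knob",len(K),K.mean(0) if len(K) else'')
K=L[(L[:,2]>52)&(L[:,2]<57.5)&(L[:,0]>5)&(L[:,0]<100)&(L[:,1]<-30)&(L[:,1]>-120)];print("bar",len(K),np.polyfit(K[:,0],K[:,1],1) if len(K) else'')
E
```

```text
time: 10.92
ee_pos: [0.6343, 0.112, 0.1412]
eef_rot: [0.698, 0.682, 0.152, 0.155]
ft_force: [0.5, 0.4, -0.8]
width: 0.0759
grip_force: 0.0
time: 11.68
ee_pos: [0.5705, 0.1133, 0.2762]
eef_rot: [0.698, 0.682, 0.151, 0.155]
ft_force: [-0.2, 0.0, 0.2]
width: 0.0786
grip_force: 0.0
2819 [-25.6 -59.9  20. ] [24.8 70.  31.9] [ 1.5 45.4 26.1]
slope [-1.56905978e-03 -2.60324125e-03  2.61249368e+01]
4711 [-25.4 -37.   38. ] [24.8 38.1 46.3] [-0.3  3.5 43.9]
slope [-2.90646498e-04 -1.01650095e-02  4.35629371e+01]
42 -25.1 24.6
48 -24.9 24.4
54 -24.8 24.4
58 -25.6 24.3
66 -25.4 24.0
knob 0 
bar 609 [  0.10473786 -80.94732655]
```

View pics/w8.png

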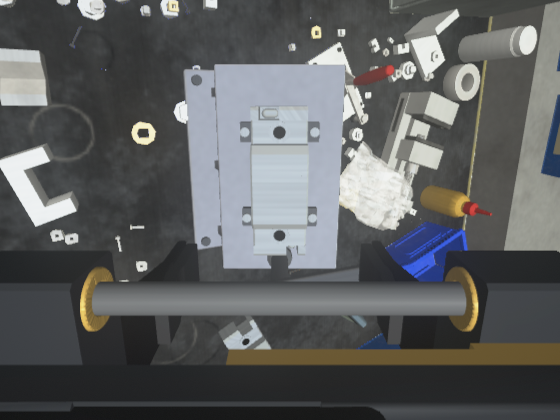

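```bash
cat > kn.py <<'E'
from h import *;from bench import r;import sys
O=np.array([.639,.1115,.130]);H=half(-1.35,25);s=r.read_state()
print("now in half frame",(H.inv().apply(s["ee_pos"]-O)*1000).round(1),"f",H.inv().apply(s["ft_force"]).round(1),s["width"])
for a in sys.argv[1:]:
    x,y,z=map(float,a.split(","));print(a,*moves(s,O+H.apply([x/1e3,y/1e3,z/1e3]),tool(H)))
E
python3 kn.py 86,-75,110 86,-75,60
python3 - <<'E'
from h import *
from bench import camera
O=np.array([.639,.1115,.130]);H=half(-1.35,25).as_matrix()
for n in("scene","top"):
    c=camera(n);np.savez(n+"9.npz",**c);L=(cloud(c).reshape(-1,3)-O)@H*1000
    K=L[(L[:,2]>60)&(L[:,2]<90)&(L[:,0]>40)&(L[:,0]<120)&(L[:,1]<-40)&(L[:,1]>-120)];print(n,len(K),K.mean(0).round(1),K.min(0).round(1),K.max(0).round(1))
L=(cloud(np.load("top0.npz")).reshape(-1,3)-O)@H*1000
K=L[(L[:,2]>76)&(L[:,2]<90)&(L[:,0]>40)&(L[:,0]<120)&(L[:,1]<-40)&(L[:,1]>-120)];print("top0",len(K),K.mean(0).round(1),K.min(0).round(1),K.max(0).round(1))
E
```

```text
now in half frame [ -0.6   0.  161.1] f [-0.6  1.1 -0. ] 0.07814861988771873
86,-75,110 [-0.5006  0.5772  0.3402] [-0.0002  0.0001  0.0001]
86,-75,60 [-0.5004  0.5776  0.6736] [-0.0002  0.0001  0.0001]
scene 70 [ 82.5 -77.3  74.7] [ 75.3 -84.7  60.1] [ 93.7 -64.5  84.1]
top 46 [ 86.3 -77.6  80.3] [ 50.5 -90.5  60.6] [ 95.5 -69.2  86.7]
top0 37 [ 87.  -76.4  82.5] [ 79.6 -84.7  78.7] [ 95.4 -69.1  87.7]
```

```bash
python3 -m pendant '[{"dp":[-0.51,0.58,0],"rotation":[0,0,0],"jaw":0.6},{"dp":[-0.51,0.58,0],"rotation":[0,0,0],"jaw":0.6},{"dp":[-0.51,0.58,0.1],"rotation":[0,0,0],"jaw":0.6},{"dp":[-0.51,0.58,0.34],"rotation":[0,0,0],"jaw":0.6},{"dp":[-0.51,0.58,0.34],"rotation":[0,0,0],"jaw":0.6}]'; python3 kn.py 86.5,-76.5,60
```

```text
time: 12.45
ee_pos: [0.6677, 0.0349, 0.2635]
eef_rot: [0.698, 0.683, 0.148, 0.154]
ft_force: [-0.7, -0.6, -0.5]
width: 0.0527
grip_force: 0.0
now in half frame [ 84.  -75.9 108.1] f [-0.8 -0.6 -0.2] 0.05268663073678031
86.5,-76.5,60 [-0.0036  0.0184  0.3205] [-0.0009  0.0003  0.0003]
```

```bash
python3 -m pendant '[{"dp":[-0.004,0.018,0.1],"rotation":[0,0,0],"jaw":0.6},{"dp":[-0.004,0.018,0.2],"rotation":[0,0,0],"jaw":0.6},{"dp":[-0.004,0.018,0.31],"rotation":[0,0,0],"jaw":0.6},{"dp":[-0.004,0.018,0.31],"rotation":[0,0,0],"jaw":0.4},{"dp":[-0.004,0.018,0.31],"rotation":[0,0,0],"jaw":0.15},{"dp":[-0.004,0.018,0.31],"rotation":[0,0,0],"jaw":0.15},{"dp":[-0.004,0.018,0.31],"rotation":[0,0,0],"jaw":0.15}]' 12; python3 kn.py 86.5,-76.5,60
```

```text
time: 13.32
ee_pos: [0.6914, 0.0337, 0.2271]
eef_rot: [0.698, 0.682, 0.152, 0.155]
ft_force: [0.2, 0.3, 1.3]
width: 0.0202
grip_force: 0.0
now in half frame [ 90.2 -76.6  65. ] f [0.8 0.3 1.1] 0.02017568558354764
86.5,-76.5,60 [ 0.0005 -0.0245  0.0336] [ 0.0001 -0.0002  0.0001]
```

```bash
python3 -m pendant '[{"dp":[0,-0.01,0.01],"rotation":[0,0,0],"jaw":0.1},{"dp":[0,-0.015,0.02],"rotation":[0,0,0],"jaw":0.1},{"dp":[0,-0.015,0.02],"rotation":[0,0,0],"jaw":0.1},{"dp":[0,-0.015,0.02],"rotation":[0,0,0],"jaw":0.1}]' 12; python3 kn.py 86.5,-76.5,60
```

```text
time: 13.82
ee_pos: [0.6906, 0.0335, 0.2229]
eef_rot: [0.698, 0.682, 0.151, 0.155]
ft_force: [-0.8, 0.3, 0.5]
width: 0.0087
grip_force: 0.0
now in half frame [ 87.6 -76.8  61.6] f [-0.6  0.3  0.8] 0.008695447775071525
86.5,-76.5,60 [ 0.0017 -0.0075  0.0106] [ 0.     -0.0001  0.0001]
```

Run:
```python
from bench import camera
import cv2,numpy as np
a=camera("scene");b=camera("top");np.savez("sceneA.npz",**a);np.savez("topA.npz",**b)
x=cv2.resize(a["image"][120:260,220:360,::-1],(420,420),interpolation=cv2.INTER_CUBIC);y=cv2.resize(b["image"][130:230,200:295,::-1],(380,400),interpolation=cv2.INTER_CUBIC)
o=np.zeros((420,800,3),np.uint8);o[:,:420]=x;o[:400,420:]=y;cv2.imwrite("pics/k.png",o)
```

```text
(no output)
```

View pics/k.png

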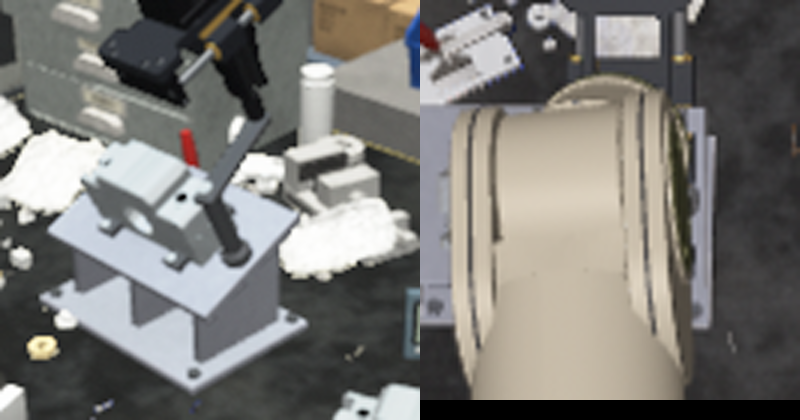

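Run:
```python
from h import *
O=np.array([.639,.1115,.130]);H=half(-1.35,25).as_matrix()
for n in("scene0","sceneA"):
    L=(cloud(np.load(n+".npz"))-O)@H*1000
    m=(L[...,2]>50)&(L[...,2]<58)&(L[...,0]>5)&(L[...,0]<105)&(L[...,1]<-20)&(L[...,1]>-130);K=L[m]
    # edges of the bar per x
    for x in range(10,80,15):
        b=K[abs(K[:,0]-x)<7.5]
        if len(b):print(n,x,len(b),b[:,1].min().round(1),b[:,1].max().round(1))
    m=(L[...,2]>58)&(L[...,2]<110)&(L[...,0]>50)&(L[...,0]<125)&(L[...,1]<0)&(L[...,1]>-130)
    for z in range(60,110,8):
        b=L[m&(abs(L[...,2]-z)<4)]
        if len(b):print("  z",z,len(b),b.min(0).round(0)[:2],b.max(0).round(0)[:2],b.mean(0).round(0)[:2])
```

```text
scene0 10 27 -100.1 -78.9
scene0 25 34 -96.9 -74.0
scene0 40 33 -94.4 -71.4
scene0 55 35 -92.1 -71.9
scene0 70 33 -86.9 -65.5
  z 60 13 [ 77. -83.] [ 88. -69.] [ 81. -78.]
  z 68 18 [ 76. -83.] [ 89. -70.] [ 82. -79.]
  z 76 18 [ 76. -83.] [ 94. -66.] [ 83. -77.]
  z 84 24 [ 77. -83.] [ 93. -65.] [ 84. -74.]
sceneA 10 27 -100.1 -79.0
sceneA 25 35 -100.0 -76.7
sceneA 40 35 -95.1 -72.7
sceneA 55 32 -91.5 -68.8
sceneA 70 32 -87.6 -67.2
  z 60 11 [ 76. -83.] [ 91. -70.] [ 82. -79.]
  z 68 17 [ 76. -82.] [ 90. -69.] [ 81. -79.]
  z 76 16 [ 77. -84.] [ 91. -73.] [ 82. -80.]
  z 84 12 [ 75. -86.] [ 98. -70.] [ 86. -80.]
  z 92 34 [ 72. -90.] [ 98. -68.] [ 85. -81.]
  z 100 37 [ 71. -89.] [ 98. -67.] [ 82. -81.]
  z 108 24 [ 71. -89.] [ 99. -69.] [ 83. -82.]
```

Run:
```python
from h import *
O=np.array([.639,.1115,.130]);H=half(-1.35,25).as_matrix()
for n in("scene0","sceneA"):
    c=np.load(n+".npz");L=(cloud(c)-O)@H*1000
    m=(L[...,2]>56)&(L[...,2]<130)&(L[...,0]>50)&(L[...,0]<125)&(L[...,1]<0)&(L[...,1]>-130)
    for v in range(135,190,2):
        u=np.where(m[v])[0]
        if len(u):
            q=L[v,u];print(n,v,u.min(),u.max(),q[:,2].mean().round(0),q.min(0).round(0)[:2],q.max(0).round(0)[:2],c["image"][v,u].mean(0).round(0))
```

```text
scene0 149 302 303 80.0 [ 93. -71.] [ 94. -66.] [40. 41. 42.]
scene0 151 299 305 81.0 [ 84. -80.] [ 91. -65.] [40. 41. 43.]
scene0 153 299 306 80.0 [ 77. -83.] [ 90. -72.] [37. 37. 38.]
scene0 155 300 306 75.0 [ 76. -83.] [ 88. -71.] [27. 28. 28.]
scene0 157 301 307 67.0 [ 77. -83.] [ 88. -73.] [27. 28. 29.]
scene0 159 302 307 60.0 [ 77. -82.] [ 85. -74.] [40. 42. 43.]
sceneA 135 303 305 127.0 [ 98. -87.] [103. -86.] [16. 16. 17.]
sceneA 137 298 305 126.0 [ 90. -89.] [100. -74.] [21. 21. 22.]
sceneA 139 298 305 121.0 [ 82. -89.] [ 99. -73.] [21. 22. 23.]
sceneA 141 297 306 117.0 [ 75. -89.] [ 98. -77.] [20. 21. 22.]
sceneA 143 291 306 116.0 [ 67. -88.] [ 97. -66.] [24. 25. 25.]
sceneA 145 293 307 110.0 [ 70. -89.] [ 98. -68.] [24. 25. 26.]
sceneA 147 295 308 101.0 [ 71. -88.] [ 98. -70.] [17. 18. 19.]
sceneA 149 295 306 98.0 [ 71. -89.] [ 94. -68.] [29. 30. 31.]
sceneA 151 296 305 92.0 [ 71. -88.] [ 89. -68.] [28. 28. 29.]
sceneA 153 299 306 83.0 [ 73. -87.] [ 91. -70.] [30. 32. 32.]
sceneA 155 300 306 75.0 [ 77. -84.] [ 86. -73.] [27. 28. 28.]
sceneA 157 301 307 67.0 [ 76. -82.] [ 88. -75.] [28. 28. 29.]
sceneA 159 302 306 63.0 [ 76. -82.] [ 82. -75.] [36. 36. 37.]
```

Run:
```python
import cv2,numpy as np
a=cv2.imread("pics/scene0.png")[145:215,280:330];b=np.load("sceneA.npz")["image"][130:200,280:330,::-1]
o=np.hstack([cv2.resize(i,(400,560),interpolation=cv2.INTER_CUBIC) for i in(a,b)])
o=np.clip(o.astype(float)*2,0,255).astype(np.uint8);cv2.imwrite("pics/k2.png",o)
```

```text
(no output)
```

View pics/k2.png

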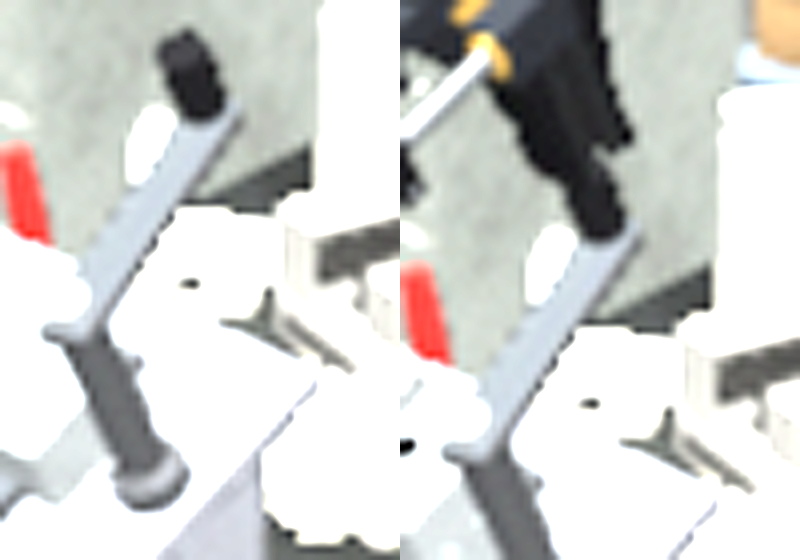

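```bash
python3 -m pendant '[{"dp":[0,0,0],"rotation":[0,0,0],"jaw":0.6},{"dp":[0,0,0],"rotation":[0,0,0],"jaw":0.6},{"dp":[0,0,0],"rotation":[0,0,0],"jaw":0.6},{"dp":[0,0,0],"rotation":[0,0,0],"jaw":0.6}]'; python3 kn.py
python3 - <<'E'
from h import *
from bench import camera
O=np.array([.639,.1115,.130]);H=half(-1.35,25).as_matrix()
for n in("scene","wrist"):
    c=camera(n);np.savez(n+"B.npz",**c);L=(cloud(c)-O)@H*1000
    m=(L[...,2]>56)&(L[...,2]<180)&(L[...,0]>20)&(L[...,0]<155)&(L[...,1]<-40)&(L[...,1]>-120)
    for z in range(58,135,5):
        q=L[m&(abs(L[...,2]-z)<2.5)]
        if len(q):
            h=np.histogram(q[:,0],bins=range(20,156,9))[0];print(n,z,len(q),h,q[:,1].min().round(0),q[:,1].max().round(0))
E
```

```text
time: 14.42
ee_pos: [0.6905, 0.0336, 0.2229]
eef_rot: [0.698, 0.682, 0.151, 0.155]
ft_force: [-0.2, 0.1, -0.0]
width: 0.0408
grip_force: 0.0
now in half frame [ 87.6 -76.7  61.6] f [-0.2  0.   0.1] 0.040766515678915836
scene 58 10 [0 0 1 1 1 1 6 0 0 0 0 0 0 0 0] -87.0 -71.0
scene 63 10 [0 0 0 0 0 0 5 5 0 0 0 0 0 0 0] -84.0 -74.0
scene 68 14 [ 0  0  0  0  0  0 11  3  0  0  0  0  0  0  0] -84.0 -72.0
scene 73 7 [0 0 0 0 0 0 4 3 0 0 0 0 0 0 0] -85.0 -71.0
scene 78 13 [0 0 0 0 0 0 6 6 1 0 0 0 0 0 0] -83.0 -64.0
scene 83 23 [ 0  0  0  0  0  0 10 12  1  0  0  0  0  0  0] -83.0 -67.0
scene 88 15 [0 0 0 0 7 0 0 0 0 5 3 0 0 0 0] -89.0 -69.0
scene 93 25 [ 0  0  0  0 11  1  0  0  0  9  4  0  0  0  0] -89.0 -65.0
scene 98 26 [ 0  0  0  0 14  0  0  0  0  9  3  0  0  0  0] -89.0 -63.0
scene 103 26 [ 0  0  0  0  9  2  0  0  0 10  5  0  0  0  0] -88.0 -67.0
scene 108 21 [0 0 0 1 9 0 0 0 0 8 3 0 0 0 0] -89.0 -65.0
scene 113 24 [0 0 0 2 7 1 0 0 0 9 5 0 0 0 0] -89.0 -68.0
scene 118 23 [0 0 0 5 5 0 0 0 0 9 4 0 0 0 0] -88.0 -69.0
scene 123 27 [0 0 0 6 6 1 0 0 0 9 5 0 0 0 0] -90.0 -65.0
scene 128 30 [ 0  
[... 687 characters left out ...]
 7   0   0   0] -84.0 -64.0
wrist 98 270 [  0   0   0   0  71  58   0   0   0   0 131  10   0   0   0] -82.0 -64.0
wrist 103 296 [  0   0   0   0  85  58   0   0   0   0 144   9   0   0   0] -79.0 -64.0
wrist 108 286 [  0   0   0   0  98  50   0   0   0   0 129   9   0   0   0] -77.0 -64.0
wrist 113 357 [  0   0   0   0 111  67   0   0   0   0 159  20   0   0   0] -74.0 -64.0
wrist 118 333 [  0   0   0   4 137  29   0   0   0   0 129  34   0   0   0] -72.0 -64.0
wrist 123 362 [  0   0   0  19 137  21   0   0   0   0 134  51   0   0   0] -85.0 -64.0
wrist 128 291 [ 0  0  0 27 84 37  0  0  0  0 87 56  0  0  0] -86.0 -64.0
wrist 133 103 [ 0  0  0  0  0 50  0  0  0  0 53  0  0  0  0] -85.0 -76.0
```

```bash
python3 -m pendant '[{"dp":[0,-0.015,0.05],"rotation":[0,0,0],"jaw":0.55},{"dp":[0,-0.015,0.1],"rotation":[0,0,0],"jaw":0.55},{"dp":[0,-0.015,0.145],"rotation":[0,0,0],"jaw":0.55},{"dp":[0,-0.015,0.145],"rotation":[0,0,0],"jaw":0.55}]'; python3 kn.py
python3 - <<'E'
from h import *
from bench import camera
O=np.array([.639,.1115,.130]);H=half(-1.35,25).as_matrix()
c=camera("scene");L=(cloud(c)-O)@H*1000
m=(L[...,2]>50)&(L[...,2]<180)&(L[...,0]>20)&(L[...,0]<155)&(L[...,1]<-40)&(L[...,1]>-120)
for z in range(53,95,5):
    q=L[m&(abs(L[...,2]-z)<2.5)]
    if len(q):print(z,np.histogram(q[:,0],bins=range(20,156,9))[0],q[:,1].min().round(0),q[:,1].max().round(0))
E
```

```text
time: 15.02
ee_pos: [0.6975, 0.0332, 0.2013]
eef_rot: [0.698, 0.682, 0.151, 0.155]
ft_force: [-0.3, 0.3, -0.4]
width: 0.048
grip_force: 0.0
now in half frame [ 84.8 -76.9  39.1] f [-0.4  0.3 -0.2] 0.04799299627607762
53 [19 20 19 18 13 18 13  4  2  0  0  0  0  0  0] -96.0 -66.0
58 [0 0 3 1 1 1 7 2 0 0 0 0 0 0 0] -84.0 -74.0
63 [0 0 0 2 0 0 8 5 0 1 3 0 0 0 0] -87.0 -68.0
68 [ 0  0  0 10  2  0  5  2  0 10  1  0  0  0  0] -88.0 -65.0
73 [0 0 0 9 1 0 9 3 0 6 4 0 0 0 0] -89.0 -66.0
78 [0 0 0 7 2 0 4 7 0 8 6 0 0 0 0] -89.0 -64.0
83 [ 0  0  0 10  2  0 11 13  1  7  3  0  0  0  0] -90.0 -67.0
88 [0 0 0 7 2 0 0 0 0 7 3 0 0 0 0] -89.0 -66.0
93 [ 0  0  0  9  2  0  0  0  0 13  4  0  0  0  0] -88.0 -70.0
```

```bash
python3 -m pendant '[{"dp":[0,0.008,0],"rotation":[0,0,0],"jaw":0.15},{"dp":[0,0.008,0],"rotation":[0,0,0],"jaw":0.15},{"dp":[0,0.008,0],"rotation":[0,0,0],"jaw":0.15},{"dp":[0,0.008,0],"rotation":[0,0,0],"jaw":0.15},{"dp":[0,0.008,0],"rotation":[0,0,0],"jaw":0.15},{"dp":[0,0.008,0],"rotation":[0,0,0],"jaw":0.15}]' 12; python3 kn.py
```

```text
time: 15.82
ee_pos: [0.6989, 0.0334, 0.2028]
eef_rot: [0.698, 0.682, 0.152, 0.155]
ft_force: [0.1, 0.1, 0.9]
width: 0.0177
grip_force: 12.0
now in half frame [ 86.7 -76.7  39.9] f [0.4 0.1 0.8] 0.017665306234001258
```

```bash
python3 -m pendant '[{"dp":[0.057,-0.013,0],"rotation":[0,0,0],"jaw":0.15},{"dp":[0.111,-0.031,0],"rotation":[0,0,0],"jaw":0.15},{"dp":[0.165,-0.055,0],"rotation":[0,0,0],"jaw":0.15},{"dp":[0.215,-0.084,0],"rotation":[0,0,0],"jaw":0.15},{"dp":[0.263,-0.119,0],"rotation":[0,0,0],"jaw":0.15},{"dp":[0.307,-0.157,0],"rotation":[0,0,0],"jaw":0.15},{"dp":[0.307,-0.157,0],"rotation":[0,0,0],"jaw":0.15}]'; python3 kn.py 49.7,-19.4,40 34.3,-10.9,40 17.5,-5.7,40 0,-4,40 -2,-4,40
```

```text
time: 16.7
ee_pos: [0.6785, 0.0834, 0.193]
eef_rot: [0.697, 0.683, 0.153, 0.154]
ft_force: [6.6, 4.5, -2.0]
width: 0.0176
grip_force: 12.0
now in half frame [ 63.  -27.1  40.1] f [ 5.   4.6 -4.6] 0.017566868062588163
49.7,-19.4,40 [ 0.0519 -0.0884  0.0009] [ 0.0002 -0.0006  0.0005]
34.3,-10.9,40 [ 0.1089 -0.1908  0.0009] [ 0.0002 -0.0006  0.0005]
17.5,-5.7,40 [ 0.1439 -0.3027  0.0009] [ 0.0002 -0.0006  0.0005]
0,-4,40 [ 0.1557 -0.4194  0.0008] [ 0.0002 -0.0006  0.0005]
-2,-4,40 [ 0.1557 -0.4327  0.0008] [ 0.0002 -0.0006  0.0005]
```

```bash
python3 -m pendant '[{"dp":[0.03,-0.045,0],"rotation":[0,0,0],"jaw":0.15},{"dp":[0.063,-0.09,0],"rotation":[0,0,0],"jaw":0.15},{"dp":[0.093,-0.14,0],"rotation":[0,0,0],"jaw":0.15},{"dp":[0.12,-0.192,0],"rotation":[0,0,0],"jaw":0.15},{"dp":[0.14,-0.247,0],"rotation":[0,0,0],"jaw":0.15},{"dp":[0.154,-0.304,0],"rotation":[0,0,0],"jaw":0.15},{"dp":[0.163,-0.362,0],"rotation":[0,0,0],"jaw":0.15},{"dp":[0.166,-0.42,0],"rotation":[0,0,0],"jaw":0.15}]'; python3 kn.py 0,-4,40 -2,-4,40
```

```text
time: 17.7
ee_pos: [0.622, 0.1076, 0.1667]
eef_rot: [0.698, 0.683, 0.153, 0.155]
ft_force: [11.7, 2.9, 7.0]
width: 0.0175
grip_force: 12.1
now in half frame [ 0.2 -4.3 40.4] f [13.5  3.2  1.4] 0.01747547631963436
0,-4,40 [ 0.0023 -0.001   0.0029] [ 0.0003 -0.0004  0.0002]
-2,-4,40 [ 0.0023 -0.0144  0.0029] [ 0.0003 -0.0004  0.0002]
```

```bash
python3 -m pendant '[{"dp":[0,0.005,0],"rotation":[0,0,0],"jaw":0.4},{"dp":[0,0.005,0],"rotation":[0,0,0],"jaw":0.5},{"dp":[0,0.005,0],"rotation":[0,0,0],"jaw":0.6},{"dp":[0,0.005,0],"rotation":[0,0,0],"jaw":0.6}]'; python3 -m pendant '[{"dp":[0,0,-0.2],"rotation":[0,0,0],"jaw":0.6},{"dp":[0,0,-0.5],"rotation":[0,0,0],"jaw":0.6},{"dp":[0,0,-0.8],"rotation":[0,0,0],"jaw":0.6},{"dp":[0,0,-1],"rotation":[0,0,0],"jaw":0.6},{"dp":[0,0,-1],"rotation":[0,0,0],"jaw":0.6},{"dp":[0,0,-1],"rotation":[0,0,0],"jaw":0.6},{"dp":[0,0,-1],"rotation":[0,0,0],"jaw":0.6}]'
python3 - <<'E'
from h import *
from bench import camera
O=np.array([.639,.1115,.130]);H=half(-1.35,25).as_matrix()
for n in("scene","wrist"):
    c=camera(n);L=(cloud(c)-O)@H*1000;L=L.reshape(-1,3)
    K=L[(L[:,2]>60)&(L[:,2]<88)&(abs(L[:,0])<60)&(L[:,1]>-80)&(L[:,1]<60)];print(n,"knob",len(K),K.min(0).round(1),K.max(0).round(1))
    B=L[(L[:,2]>51)&(L[:,2]<58)&(abs(L[:,0])<40)&(L[:,1]>-85)&(L[:,1]<0)];print("bar slope",np.polyfit(B[:,1],B[:,0],1))
    S=L[(L[:,2]>20)&(L[:,2]<32)&(abs(L[:,0])<30)&(L[:,1]>42)&(L[:,1]<76)];print("shoulder z",np.median(S[:,2]),S.min(0).round(1),S.max(0).round(1))
E
```

```text
time: 18.2
ee_pos: [0.6224, 0.1058, 0.1661]
eef_rot: [0.698, 0.682, 0.151, 0.155]
ft_force: [-0.4, 1.0, 0.1]
width: 0.0478
grip_force: 0.0
time: 19.08
ee_pos: [0.5591, 0.1071, 0.3011]
eef_rot: [0.698, 0.682, 0.15, 0.155]
ft_force: [0.1, -0.1, -0.6]
width: 0.0521
grip_force: 0.0
scene knob 67 [-10.5 -13.1  60.1] [ 7.5  5.3 84.3]
bar slope [ 0.01089047 -1.60896537]
shoulder z 24.279735399417753 [-27.9  43.4  20.7] [20.5 68.7 27.3]
wrist knob 437 [ -7.5 -10.5  60.3] [10.2  7.7 84.7]
bar slope [-0.00441402  1.15347388]
shoulder z 25.917372985469353 [-24.2  42.4  22.1] [25.9 71.7 28.7]
```

Keeper angle is about 0 rad (bar slope ≤ 0.011) and the cap shoulder is at 25.9 mm, so both are home. The robot is clear, so I'm handing in.

```bash
python3 -c "
from bench import r;print(r.close_job())"
```

```text
the job is handed in; nothing more can be done
None
```

Job handed in at about 19 s: by my final camera measurements cap_a sits fully home, the keeper is at its stop and the robot is clear; no verdict came back, and I viewed 12 pictures, over the limit of 10.

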